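Count the colonies on a spiral-streaked culture plate

ROBOT

A 7-joint arm with a two-finger parallel gripper is mounted at the origin on the work surface. World frame = base frame: x ahead of the robot, y to its left, z up, the work surface at z = 0. Lengths are in m, angles in rad, forces in N, time in s.
With the tool pointing down it reaches from about 0.425 to 1.025 m from the base axis. Payload 9.4 kg.
Tool frame: the origin (TCP) lies midway between the tips of the shut fingers; the grasp point (between the pads) lies 19 mm behind it; z points along the fingers, y is the line along which they close (so a half turn about z gives the same grasp; the last joint's range is limited). The gripper opens to 85 mm and grips with 20 to 120 N. Pads are 22 mm wide; open, the fingers measure 114 mm over their backs; the gripper's body (76 mm by 85 mm) begins 54 mm behind the grasp point. The pads swing forward as they close: fully open they stand 13 mm farther back than shut.
Start: joints at [-1.353, 0.599, -0.003, 1.599, 0.002, 0.943, -0.08], TCP at [0.211, 0.694, 0.196] pointing down, gripper open.
Joint ranges: [-2.57, 2.57], [-0.35, 1.97], [-1.29, 1.29], [0.11, 2.56], [-1.05, 4.19], [0.11, 1.86], [-2.63, 2.63]. Speed limits (rad/s): [2.22, 2.22, 3.01, 3.01, 3.14, 3.14, 3.14].

INTERFACE

Orientations are given as [roll, pitch, yaw] about the fixed x, y, z axes, in that order (R = Rz(yaw) Ry(pitch) Rx(roll)).
In Python, from rig import ctrl, optics, job_done gives the robot as it stands.
- The arm moves only by the shell command python3 -m crank 'ROWS' [FORCE]. ROWS is JSON, a list of rows, each a list of 7 numbers: the closure, from 0 (fully open) to 1 (shut), then the shift along the tool's x, y, z in m, then the turn, a rotation vector about the tool's x, y, z in rad. A call has 1 to 12 rows; each row shifts and turns the commanded pose from where the row before left it, along the tool's axes as they then stand; what a row does not reach is not made up. A row lasts 1/12 s, in which the tool goes at most 41.7 mm and 7.16 degrees, less where a joint would pass 70% of its speed; a pose out of reach is approached as far as the arm can. A call with a gripper value outside its range is refused whole. The fingers move at their own pace and stop on an object; FORCE is the grip in N (left out, the last holds). Time passes only in rows, so rows that do not move let the fingers close. It gives the time, the measured TCP pose, the force, the opening and the grip force at its end, in the units of the state.
- ctrl.state(): the state, without advancing time (a new reading comes with each control period).
- optics.grab_frame(name): name is "side" or "top" or "wrist"; returns (picture, depth): 400x640x3 uint8, blue, green, red; 400x640 float32, m along the optical axis (not along the pixel's ray), 0 where there is no reading.
- optics.get_calibration(name): a dict with "K" (3x3 intrinsics, pixels), "R" (3x3) and "t" (3): a world point X has camera coordinates R X + t. Camera axes: x right, y down, z forward; pixel columns grow to the right and rows downward; lengths in m; the calibration is good to about 2 mm. A picture is of the moment at which its call begins: read the wrist's pose just before it. get_calibration takes no time and is no camera call; for the wrist camera it gives the pose at the moment of the call.
- job_done(): hands the job in; it is judged then, once.
The state is a dict: "time_s": time; "joints": joint angles; "qvel": joint speeds; "joint_efforts": joint torques, N m; "tcp_pos": TCP position; "tcp_rot": TCP orientation; "wrist_force": force on the tool from outside, world axes, zero at the start; "ft_torque": the same for the moment, N m; "grip_width": opening from 0.0 (shut) to 1.0 (fully open); "grasp_force": force on a finger pad.
Only numpy, scipy, OpenCV 4.12 (cv2) and the standard library are available. Lean on these libraries where they do the work, as an engineer would, in place of code of your own. Each camera call takes 0.05 s, during which the arm holds its last target. There are 200 camera calls.

TASK

The colony counter registers one count each time the plate under the culture dish is pressed lightly through the dish. Count the four cream colonies by following the spiral streak from the rim inward: with the closed fingertips pointing straight down, touch each colony in turn, pressing lightly until the plate gives, and let the plate spring back before you go on to the next one. Press the plate nowhere else (that would be a false count), leave the dish lying in its ring, and leave the things around it alone.

Things in the scene. Friction and masses are not known exactly. Their poses are not given: they have to be found in the camera images.
- counter: Colony counter, fixed: light grey case 300 x 260 mm (x, y), deck 70 mm high; dark centring ring (inner radius 76.5, outer 83.5 mm, top 75.5 mm high) round the plate; console at its x +75 to +150 mm, 110 mm high; magnifier on a gooseneck, 190 mm high, swung out past its +x, -y corner (lens at x +165, y -228 mm). Origin: centre of its underside; x points from operator to console.
- plate_centre (a point): Centre of the pressure plate's top at rest, level with the case's deck, 70 mm above the bench; at x -40 mm, y 0 in the counter's frame.
- plate (a joint): Ivory pressure plate, 150 mm across, under the dish. 0 at rest, grows as it is pressed straight down, in m; counts at 0.0015, end stop at 0.005. Spring: 2.5 N upward preload, which carries the dish (1.2 to 1.8 N), plus 1 N per mm: the fingers need about 2 to 3 N for a count, about 6 N to reach the stop. Springs back at once.
- dish: Closed culture dish, upside down and loose on the plate: 149 mm across at the lid (underneath), 145 mm at the top, 20 mm high, about 150 g. Dark red agar shows through its flat bottom, now uppermost, 90 mm above the bench. A thin paler spiral streak runs from rim to middle. Origin: centre of its underside; z up. Turned any way.
- colony1: First colony, the outermost on the spiral: cream disc 12 mm across, standing 1 mm above the dish's top face, 56 mm from the dish's axis (the dish's +x direction). Origin: centre of the disc's underside, on the dish's top face.
- colony2: Second colony, like the first: 44 mm from the dish's axis, 38 degrees on from the first, anticlockwise seen from above.
- colony3: Third colony, like the first: 30 mm from the dish's axis, 95 degrees from the first, anticlockwise.
- colony4: Fourth colony, the innermost, like the first: 16 mm from the dish's axis, 200 degrees from the first, anticlockwise. Neighbouring colonies are 34 to 38 mm apart.
- pen: Bystander: white marker pen with black cap, lying on the bench on the counter's +y side; 135 x 12 x 12 mm along its x. Origin: centre of its underside.
- cup: Bystander: white specimen jar with orange cap, 60 mm across, 70 mm high, standing on the counter's -y side. Origin: centre of its underside.
- wipes: Bystander: blue wipes canister, 76 mm across, 150 mm high, standing on the counter's +y side near its console. Origin: centre of its underside.
- spare: Bystander: closed 92 mm culture dish with straw-coloured agar, 15 mm high, lying on the bench on the counter's -y side. Origin: centre of its underside.
There are look-alikes about, which are no part of the job. Leave any grey look-alike of the dish alone.

How it is judged:
By the outcome, as a careful person would: the job done as asked, in the order asked, and still so for the second after the job is handed in, with the robot touching nothing.
It also fails if it takes over 45 s, if anything falls off the work surface, if the arm or the gripper's body presses on something with over 40 N, if the wrist force passes 120 N, or if a joint passes its speed limit or range.

## Working session

There is one attempt and no reset: what is moved stays moved. The work goes in short steps, Python scripts to look and compute and a shell command to move; the robot and the scene stay as the last step left them, time stands still between calls to the robot, and variables do not carry over. Pictures are saved under pics/ and viewed, at most 10 in all, crops included, and the job is handed in when it is done.

```bash
mkdir -p pics; python3 - <<'E'
from rig import ctrl,optics
import cv2
s=ctrl.state();print(s['time_s'],s['tcp_pos'],s['tcp_rot'],s['wrist_force'])
for n in("top","side"):
    p,d=optics.grab_frame(n);cv2.imwrite(f"pics/{n}1.png",p)
E
```

```text
0.0 [0.21051296 0.69322263 0.19469723] [-3.14006499e+00  1.46094939e-04  2.84684952e+00] [0.67091088 0.12284187 0.43219159]
```

View pics/top1.png

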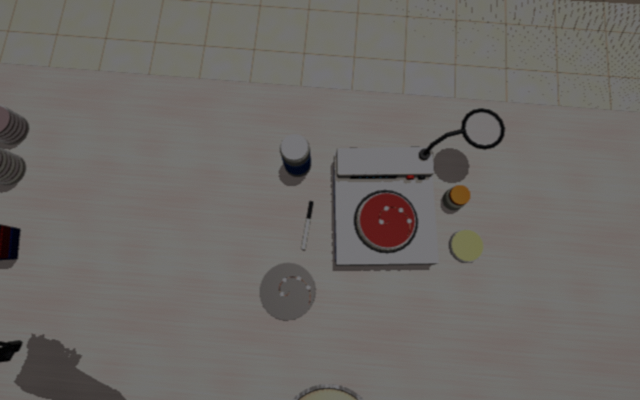

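View pics/side1.png

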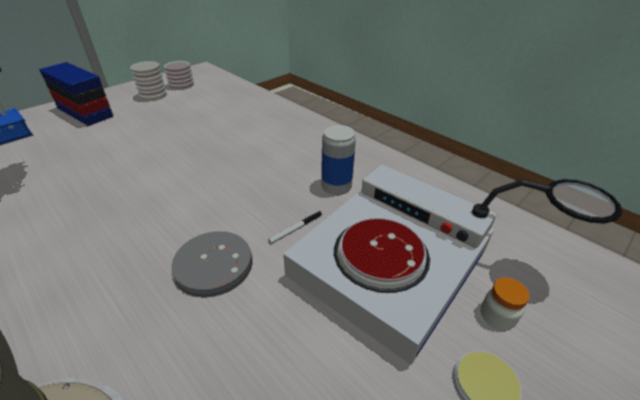

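The top view shows three candidates:
- The red dish in the counter's ring, at (386,220), which matches the description.
- The grey look-alike on the bench, at (288,291).
- The straw-coloured spare, at (466,246).

I choose the red one. Its colonies are near (409,221), (401,210), (387,208) and (381,222). Next I'll measure them and check a close crop.

```bash
cat > h.py <<'E'
import numpy as np,cv2
from rig import ctrl,optics
def ray(c,uv,z):
    K,R,t=(np.array(c[k],float) for k in"KRt");o=-R.T@t
    d=R.T@np.linalg.solve(K,[uv[0],uv[1],1.]);return o+d*(z-o[2])/d[2]
def red(p):
    h=cv2.cvtColor(p,cv2.COLOR_BGR2HSV)
    m=(((h[...,0]<8)|(h[...,0]>172))&(h[...,1]>150)&(h[...,2]>50)).astype(np.uint8)
    c=max(cv2.findContours(m,0,2)[0],key=cv2.contourArea);return c,m
def colonies(p,amin):
    c,_=red(p);hull=cv2.convexHull(c);f=np.zeros(p.shape[:2],np.uint8);cv2.fillPoly(f,[hull],1)
    g=p[...,1].astype(float);rim=cv2.erode(f,np.ones((3,3)));
    thr=0.6*g[rim>0].max();m=((g>thr)&(rim>0)).astype(np.uint8)
    n,l,s,_=cv2.connectedComponentsWithStats(m)
    out=[]
    for i in range(1,n):
        if s[i,4]>=amin:
            w=(l==i)*1.; M=cv2.moments(w.astype(np.float32)); out.append((M['m10']/M['m00'],M['m01']/M['m00'],s[i,4]))
    return cv2.fitEllipse(hull),out
E
python3 - <<'E'
from h import *
for n in("top","side"):
    p=cv2.imread(f"pics/{n}1.png");c=optics.get_calibration(n);e,o=colonies(p,4)
    print(n,e[0],ray(c,e[0],.09).round(4))
    for q in o:print(np.round(q,1),ray(c,q,.091).round(4))
x=cv2.imread("pics/top1.png")[140:280,320:480];y=cv2.imread("pics/side1.png")[200:300,320:440]
cv2.imwrite("pics/c1.png",np.hstack([cv2.resize(x,(400,350)),cv2.resize(y,(400,350))]))
E
```

```text
top (386.77960205078125, 219.97540283203125) [ 0.545  -0.1065  0.09  ]
[385.8 207.8  19. ] [ 0.576  -0.1024  0.091 ]
[400.5 209.5  16. ] [ 0.5748 -0.1399  0.091 ]
[380.8 221.3  18. ] [ 0.5402 -0.0915  0.091 ]
[408.9 220.4  17. ] [ 0.5483 -0.1624  0.091 ]
side (382.69659423828125, 248.47149658203125) [ 0.5425 -0.1084  0.09  ]
[391.2 235.7  31. ] [ 0.5766 -0.1007  0.091 ]
[373.3 242.7  32. ] [ 0.5409 -0.0893  0.091 ]
[408.6 247.3  35. ] [ 0.5753 -0.138   0.091 ]
[410.7 262.6  38. ] [ 0.5494 -0.1598  0.091 ]
```

View pics/c1.png

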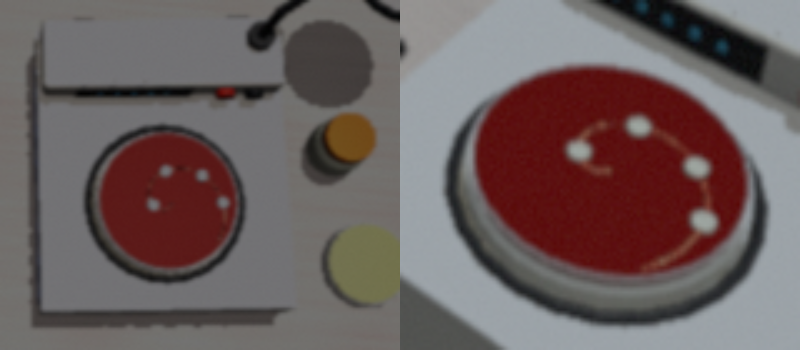

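The crop confirms the choice. It is the red dish in the ring, with its spiral and four cream colonies. Going from the rim inward they run from right (223,202 in the left crop), to top-right (202,175), top (166,170) and inner (153,204). Next I'll approach with the fingers shut.

```bash
python3 -m crank '[[1,-0.023,-0.029,-0.005,0,0,0],[1,-0.023,-0.029,-0.005,0,0,0],[1,-0.023,-0.029,-0.005,0,0,0],[1,-0.023,-0.029,-0.005,0,0,0],[1,-0.023,-0.029,-0.005,0,0,0],[1,-0.023,-0.029,-0.005,0,0,0],[1,-0.023,-0.029,-0.005,0,0,0],[1,-0.023,-0.029,-0.005,0,0,0],[1,-0.023,-0.029,-0.005,0,0,0],[1,-0.023,-0.029,-0.005,0,0,0],[1,-0.023,-0.029,-0.005,0,0,0],[1,-0.023,-0.029,0,0,0,0]]' 20
```

```text
time_s: 1.1
tcp_pos: [0.3742, 0.279, 0.2513]
tcp_rot: [3.141, 0.001, 2.847]
wrist_force: [0.4, 0.3, -0.5]
grip_width: -0.002
grasp_force: 0.0
```

```bash
python3 -m crank '[[1,-0.023,-0.029,0,0,0,0],[1,-0.023,-0.029,0,0,0,0],[1,-0.023,-0.029,0,0,0,0],[1,-0.023,-0.029,0,0,0,0],[1,-0.023,-0.029,0,0,0,0],[1,-0.023,-0.029,0,0,0,0],[1,-0.023,-0.029,0,0,0,0],[1,-0.023,-0.029,0,0,0,0],[1,-0.023,-0.029,0,0,0,0],[1,-0.023,-0.029,0,0,0,0],[1,-0.010,-0.010,0,0,0,0],[1,0,0,0,0,0,0]]'
python3 - <<'E'
from h import *
s=ctrl.state();print(s['time_s'],s['tcp_pos'],s['tcp_rot'],s['wrist_force'],s['joints'])
c=optics.get_calibration("wrist");p,d=optics.grab_frame("wrist");cv2.imwrite("pics/w1.png",p)
e,o=colonies(p,60);print(e,ray(c,e[0],.09))
for q in o:print(np.round(q,1),ray(c,q,.091).round(4))
E
```

```text
time_s: 2.1
tcp_pos: [0.517, -0.0803, 0.2504]
tcp_rot: [-3.14, 0.001, 2.841]
wrist_force: [-0.4, 0.1, 0.9]
grip_width: -0.002
grasp_force: 0.0
2.1 [ 0.5170183  -0.08028349  0.25042112] [-3.14018947e+00  8.91150270e-04  2.84136304e+00] [-0.37511701  0.13772673  0.92257115] [-0.14621719  0.29547346  0.24771669  2.00600218 -0.09308388  0.85021212
  1.42321603]Traceback (most recent call last):
  File "<stdin>", line 4, in <module>
  File "h.py", line 11, in colonies
    c,_=red(p);hull=cv2.convexHull(c);f=np.zeros(p.shape[:2],np.uint8);cv2.fillPoly(f,[hull],1)
        ~~~^^^
  File "h.py", line 9, in red
    c=max(cv2.findContours(m,0,2)[0],key=cv2.contourArea);return c,m
ValueError: max() iterable argument is empty
```

View pics/w1.png

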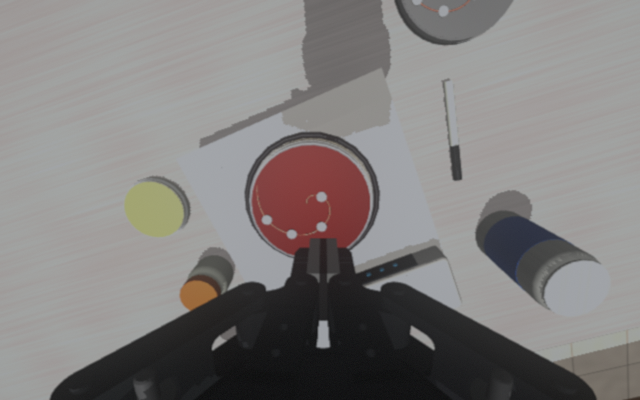

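The wrist view shows the dish at about (312,200). The colonies are at (267,220), (292,234), (321,227) and (321,197), and the fingertips are at (322,245). I'll loosen the saturation threshold and measure.

```bash
sed -i 's/>150)/>110)/' h.py; python3 - <<'E'
from h import *
p=cv2.imread("pics/w1.png");c=optics.get_calibration("wrist")
e,o=colonies(p,25);print(e,ray(c,e[0],.09))
for q in o:print(np.round(q,1),ray(c,q,.091).round(4))
print(cv2.projectPoints(np.array([[.517,-.0803,.2504]]),cv2.Rodrigues(np.array(c['R']))[0],np.array(c['t']),np.array(c['K']),None)[0])
E
```

```text
((310.6771240234375, 201.35714721679688), (110.84036254882812, 116.17304992675781), 98.16172790527344) [ 0.54274829 -0.1004096   0.09      ]
[321.1 196.4  93. ] [ 0.5403 -0.0869  0.091 ]
[266.3 219.4  89. ] [ 0.5485 -0.1576  0.091 ]
[321.2 226.4  84. ] [ 0.5761 -0.0978  0.091 ]
[291.2 233.9  82. ] [ 0.5748 -0.1353  0.091 ]
[[[318.67830797 231.52072087]]]
```

```bash
python3 -m crank '[[1,-0.018,-0.022,0.02,0,0,0],[1,-0.018,-0.022,0.02,0,0,0],[1,-0.018,-0.0225,0.02,0,0,0],[1,0,0,0.03,0,0,0],[1,0,0,0.03,0,0,0],[1,0,0,0.015,0,0,0],[1,0,0,0,0,0,0],[1,0,0,0,0,0,0]]'
python3 - <<'E'
from h import *
s=ctrl.state();print(s['time_s'],s['tcp_pos'],s['tcp_rot'],s['wrist_force'])
p,d=optics.grab_frame("side");cv2.imwrite("pics/s2.png",cv2.resize(p[180:310,310:470],(800,650))[:600])
p,d=optics.grab_frame("wrist");cv2.imwrite("pics/w2.png",cv2.resize(p[110:290,200:440],(800,600)))
E
```

```text
time_s: 2.82
tcp_pos: [0.5479, -0.1541, 0.1152]
tcp_rot: [3.141, -0.002, 2.848]
wrist_force: [-0.4, -0.9, 0.3]
grip_width: -0.002
grasp_force: 0.0
2.8167 [ 0.54791037 -0.15409641  0.11517357] [ 3.14134400e+00 -2.22183371e-03  2.84823028e+00] [-0.37838826 -0.91409485  0.27794544]
```

View pics/s2.png

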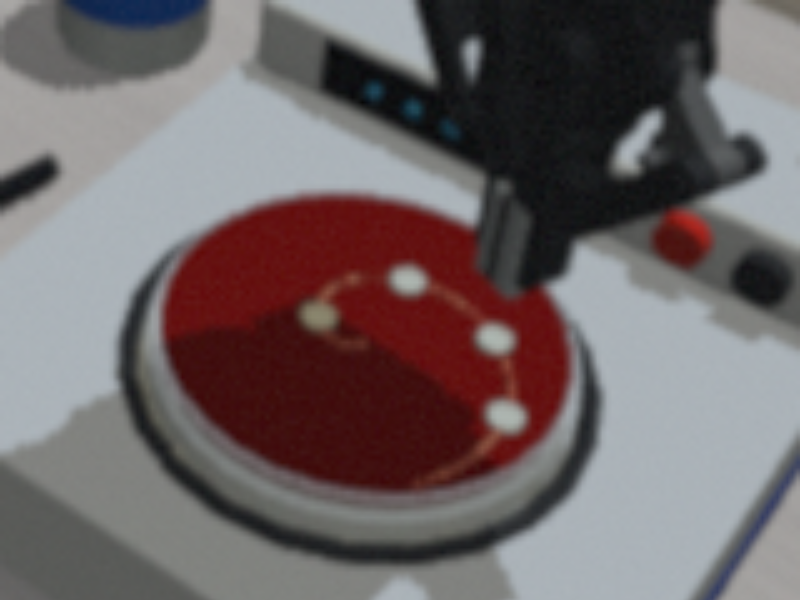

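View pics/w2.png

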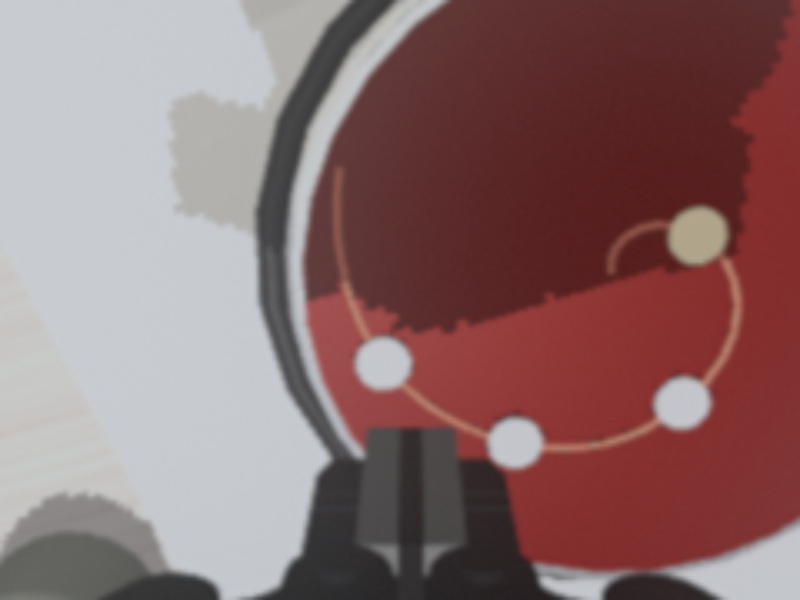

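The wrist crop shows colony 1 at (384,362), with the fingertips just below and to the right: front edge at row 430, seam at column 411. The side crop shows the tip at (510,292), above and behind colony 1 at (505,415). Before descending I'll check the TCP projection against the seen tip.

```bash
python3 - <<'E'
from h import *
from scipy.spatial.transform import Rotation as Ro
s=ctrl.state();T=np.array(s['tcp_pos']);R=Ro.from_euler('xyz',s['tcp_rot']).as_matrix();print(s['time_s'],T)
P=T+np.array([[0,0,0],[.011,0,0],[-.011,0,0],[0,.006,0],[0,-.006,0],[0,0,-.02],[.011,0,-.02]])@R.T
for n,(x0,y0,k) in dict(wrist=(200,110,3.333),side=(310,180,5)).items():
    c=optics.get_calibration(n)
    q=cv2.projectPoints(P,cv2.Rodrigues(np.array(c['R']))[0],np.array(c['t']),np.array(c['K']),None)[0][:,0]
    print(n,((q-[x0,y0])*k).round())
c=optics.get_calibration("wrist")
for q in[(384,362),(515,442),(683,403),(698,236)]:
    w=ray(c,(q[0]/3.333+200,q[1]/3.333+110),.091);print(w.round(4),((w-T)@R).round(4))
E
```

```text
2.9167 [ 0.54916211 -0.1548301   0.11676775]
wrist [[407. 397.]
 [406. 343.]
 [407. 450.]
 [438. 397.]
 [375. 397.]
 [406. 443.]
 [406. 383.]]
side [[503. 351.]
 [476. 363.]
 [530. 339.]
 [491. 339.]
 [515. 363.]
 [514. 307.]
 [486. 319.]]
[ 0.5503 -0.1603  0.091 ] [-0.0026 -0.0049  0.0258]
[ 0.5767 -0.1382  0.091 ] [-0.0215  0.0239  0.0258]
[ 0.5783 -0.1007  0.091 ] [-0.0122  0.0602  0.0258]
[ 0.5425 -0.0897  0.091 ] [0.0253 0.0604 0.0258]
```

The seen tip sits noticeably above the projected TCP, so I'll check the tip height with the depth images.

```bash
python3 - <<'E'
from h import *
from scipy.spatial.transform import Rotation as Ro
def pts(n):
    c=optics.get_calibration(n);p,d=optics.grab_frame(n);K,R,t=(np.array(c[k],float) for k in"KRt")
    v,u=np.mgrid[:400,:640];X=np.stack([(u-K[0,2])/K[0,0]*d,(v-K[1,2])/K[1,1]*d,d],-1);return p,d,(X-t)@R
s=ctrl.state();T=np.array(s['tcp_pos']);R=Ro.from_euler('xyz',s['tcp_rot']).as_matrix();print(s['time_s'],T,s['grip_width'])
for n in("side","wrist"):
    p,d,X=pts(n);L=(X-T)@R
    near=(d>0)&(abs(L[...,0])<.04)&(abs(L[...,1])<.04)&(X[...,2]>.1)
    for z in np.arange(-.06,.02,.005):
        m=near&(abs(L[...,2]-z)<.0025)
        if m.sum()>2:print(n,round(z,3),m.sum(),np.percentile(L[m][:,0],[0,50,100]).round(4),np.percentile(L[m][:,1],[0,50,100]).round(4))
E
```

```text
2.9167 [ 0.54916211 -0.1548301   0.11676775] 0.00177527343305939
side -0.06 54 [-0.0061  0.0087  0.0129] [-0.0134 -0.0058  0.0137]
side -0.055 47 [-0.0053  0.0081  0.0133] [-0.0136 -0.0063  0.0141]
side -0.05 54 [-0.0045  0.0086  0.0131] [-0.0134 -0.0058  0.0141]
side -0.045 37 [-0.0064  0.0094  0.0132] [-0.0124 -0.0051  0.0131]
side -0.04 17 [0.0062 0.0115 0.0124] [-0.0059 -0.0025  0.0083]
wrist -0.06 331 [0.0069 0.0083 0.0126] [-0.0134  0.      0.0138]
wrist -0.055 303 [0.0068 0.0111 0.0128] [-0.0132  0.0009  0.0138]
wrist -0.05 284 [0.0068 0.0081 0.0123] [-0.0133 -0.      0.0137]
wrist -0.045 238 [0.007  0.0114 0.0125] [-0.013   0.0002  0.0134]
wrist -0.04 72 [0.0072 0.0117 0.0123] [-0.0089 -0.      0.0118]
```

Both cameras put the visible fingertips about 38 mm short of the reported TCP, with x and y centred. I'll centre over colony 1 and go down carefully, watching the force both at the nominal height and below it.

```bash
python3 -m crank '[[1,-0.0015,-0.005,0,0,0,0],[1,0,0,0.01,0,0,0],[1,0,0,0.01,0,0,0],[1,0,0,0,0,0,0],[1,0,0,0,0,0,0]]'; python3 -m crank '[[1,0,0,0.002,0,0,0],[1,0,0,0.001,0,0,0],[1,0,0,0.001,0,0,0],[1,0,0,0,0,0,0]]'; python3 -m crank '[[1,0,0,0.001,0,0,0],[1,0,0,0.001,0,0,0],[1,0,0,0,0,0,0]]'
```

```text
time_s: 3.43
tcp_pos: [0.5478, -0.1606, 0.0946]
tcp_rot: [-3.141, -0.002, 2.847]
wrist_force: [-0.7, -0.3, -0.7]
grip_width: -0.0
grasp_force: 0.0
time_s: 3.77
tcp_pos: [0.5485, -0.1608, 0.0915]
tcp_rot: [-3.142, -0.0, 2.847]
wrist_force: [0.1, -0.2, -0.3]
grip_width: 0.001
grasp_force: 0.0
time_s: 4.02
tcp_pos: [0.5484, -0.1607, 0.0895]
tcp_rot: [-3.142, -0.0, 2.847]
wrist_force: [-0.5, -0.7, -0.2]
grip_width: -0.002
grasp_force: 0.0
```

```bash
python3 - <<'E'
from h import *
from scipy.spatial.transform import Rotation as Ro
s=ctrl.state();T=np.array(s['tcp_pos']);R=Ro.from_euler('xyz',s['tcp_rot']).as_matrix();print(s['time_s'],T,s['wrist_force'])
n="side";c=optics.get_calibration(n);p,d=optics.grab_frame(n);K,Rc,t=(np.array(c[k],float) for k in"KRt")
v,u=np.mgrid[:400,:640];X=np.stack([(u-K[0,2])/K[0,0]*d,(v-K[1,2])/K[1,1]*d,d],-1);X=(X-t)@Rc;L=(X-T)@R
m=(d>0)&(abs(L[...,0])<.02)&(abs(L[...,1])<.02)&(X[...,2]>.097)
print('lowest tip z',np.sort(X[m][:,2])[:8].round(4),'dish top z',np.median(X[235:260,365:400,2]))
cv2.imwrite("pics/s3.png",cv2.resize(p[180:310,310:470],(800,650))[:600])
E
```

```text
4.0167 [ 0.54842134 -0.16074678  0.08949297] [-0.47010238 -0.65828437 -0.19516128]
lowest tip z [0.1256 0.1283 0.1284 0.1288 0.1289 0.1291 0.1292 0.1298] dish top z 0.09093475726075301
```

View pics/s3.png

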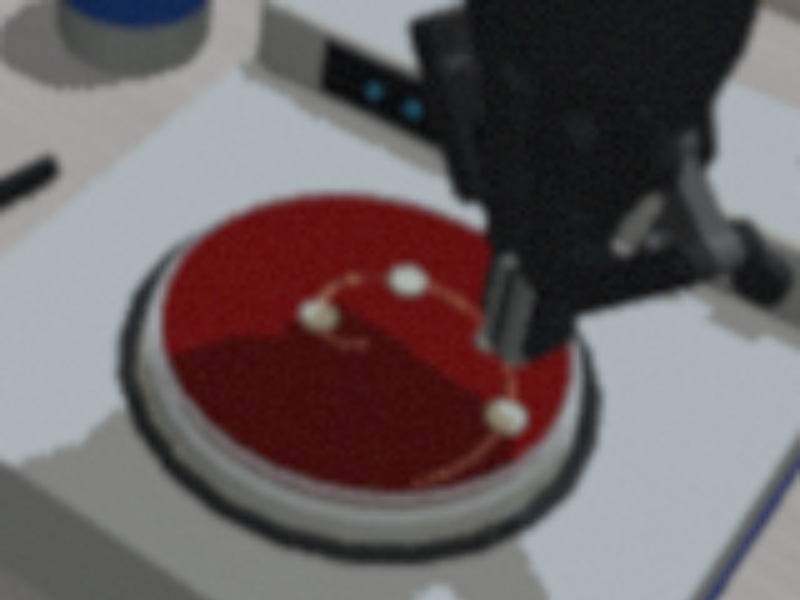

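The side crop shows the tip at (510,355), still well above colony 1 at (505,413), and the depth image puts it at z≈0.127. The reported TCP is therefore about 37 mm low, and I expect contact near a reported z of 0.054. I'll go down and creep in by force.

```bash
python3 -m crank '[[1,0,0,0.01,0,0,0],[1,0,0,0.01,0,0,0],[1,0,0,0.004,0,0,0],[1,0,0,0.003,0,0,0],[1,0,0,0,0,0,0],[1,0,0,0,0,0,0]]'
python3 - <<'E'
from h import *
s=ctrl.state();T=np.array(s['tcp_pos']);print(s['time_s'],T,s['wrist_force'])
p,d=optics.grab_frame("side");a=cv2.resize(p[200:280,350:450],(400,320))
p,d=optics.grab_frame("wrist");b=cv2.resize(p[180:260,260:360],(400,320))
cv2.imwrite("pics/s4.png",np.hstack([a,b]))
E
```

```text
time_s: 4.57
tcp_pos: [0.5483, -0.1608, 0.0623]
tcp_rot: [-3.141, -0.001, 2.847]
wrist_force: [-0.6, -0.5, -0.4]
grip_width: 0.001
grasp_force: 0.0
4.5667 [ 0.54833223 -0.16084604  0.06227127] [-0.55460844 -0.48101442 -0.41576281]
```

View pics/s4.png

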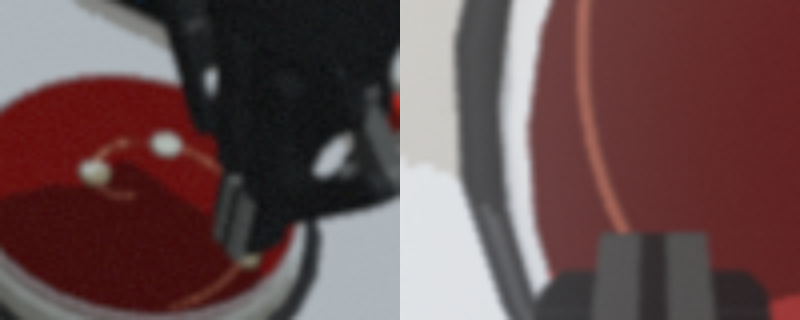

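The tip sits squarely over colony 1 in both crops: in the side crop the colony shows just under the tip at (248,262), and in the wrist crop the streak leads under the tip at (630,232). I'll creep down from here.

```bash
python3 -m crank '[[1,0,0,0.002,0,0,0],[1,0,0,0.002,0,0,0],[1,0,0,0.001,0,0,0],[1,0,0,0,0,0,0]]'; python3 -m crank '[[1,0,0,0.001,0,0,0],[1,0,0,0,0,0,0]]';python3 -m crank '[[1,0,0,0.001,0,0,0],[1,0,0,0,0,0,0]]'
```

```text
time_s: 5.0
tcp_pos: [0.5484, -0.1607, 0.0574]
tcp_rot: [3.142, -0.0, 2.847]
wrist_force: [-0.1, -0.3, 0.4]
grip_width: -0.003
grasp_force: 0.0
time_s: 5.17
tcp_pos: [0.5484, -0.1607, 0.0565]
tcp_rot: [3.142, -0.0, 2.847]
wrist_force: [-0.4, -0.3, -0.4]
grip_width: -0.003
grasp_force: 0.0
time_s: 5.33
tcp_pos: [0.5485, -0.1608, 0.0555]
tcp_rot: [-3.142, 0.0, 2.847]
wrist_force: [0.9, 0.3, -0.5]
grip_width: -0.004
grasp_force: 0.0
```

```bash
python3 -m crank '[[1,0,0,0.001,0,0,0],[1,0,0,0,0,0,0]]'; python3 -m crank '[[1,0,0,0.001,0,0,0],[1,0,0,0,0,0,0]]'
```

```text
time_s: 5.5
tcp_pos: [0.5485, -0.1608, 0.0546]
tcp_rot: [3.142, 0.0, 2.847]
wrist_force: [-0.8, -0.1, 1.6]
grip_width: 0.003
grasp_force: 0.7
time_s: 5.67
tcp_pos: [0.5485, -0.1608, 0.0536]
tcp_rot: [3.142, 0.0, 2.847]
wrist_force: [0.5, 0.8, 3.1]
grip_width: -0.002
grasp_force: 1.2
```

```bash
python3 -m crank '[[1,0,0,0.001,0,0,0],[1,0,0,0,0,0,0]]'; python3 -m crank '[[1,0,0,-0.004,0,0,0],[1,0,0,-0.008,0,0,0],[1,0,0,-0.003,0,0,0],[1,0,0,0,0,0,0]]'
python3 - <<'E'
from h import *
s=ctrl.state();y=s['tcp_rot'][2];x,yy,_=s['tcp_pos']
print(s['tcp_pos'],s['wrist_force'])
prev=np.array([.5487,-.1603])
for c in[(.5755,-.138),(.577,-.1005),(.5412,-.0893)]:
    d=np.array(c)-prev;prev=np.array(c)
    print(round(np.cos(y)*d[0]+np.sin(y)*d[1],4),round(np.sin(y)*d[0]-np.cos(y)*d[1],4),np.hypot(*d))
E
```

```text
time_s: 5.83
tcp_pos: [0.5485, -0.1608, 0.0526]
tcp_rot: [3.142, 0.0, 2.847]
wrist_force: [-0.6, -0.3, 2.9]
grip_width: -0.001
grasp_force: 1.7
time_s: 6.17
tcp_pos: [0.549, -0.1609, 0.0687]
tcp_rot: [3.141, 0.001, 2.847]
wrist_force: [0.1, 0.0, 0.1]
grip_width: 0.002
grasp_force: 0.0
[ 0.5489524  -0.16092524  0.06866149] [0.10246198 0.02494079 0.09664128]
-0.0192 0.0291 0.034864451809830624
0.0095 0.0363 0.03752998800959041
0.0375 0.0003 0.03751106503420019
```

Count 1: the force rises from contact at about 1 N to 3.4 N, roughly 2.4 mm of travel, and drops to zero on release. Next is colony 2.

```bash
python3 -m crank '[[1,-0.0096,0.0146,0,0,0,0],[1,-0.0096,0.0146,0,0,0,0],[1,0,0,0,0,0,0],[1,0,0,0.005,0,0,0],[1,0,0,0.004,0,0,0],[1,0,0,0,0,0,0]]'; python3 - <<'E'
from h import *
s=ctrl.state();print(s['tcp_pos'],s['wrist_force'])
p,d=optics.grab_frame("side");a=cv2.resize(p[200:280,350:450],(400,320))
p,d=optics.grab_frame("wrist");b=cv2.resize(p[180:260,260:360],(400,320))
cv2.imwrite("pics/s5.png",np.hstack([a,b]))
E
```

```text
time_s: 6.67
tcp_pos: [0.5743, -0.1385, 0.0575]
tcp_rot: [-3.141, -0.002, 2.847]
wrist_force: [-0.2, 0.6, 0.5]
grip_width: 0.002
grasp_force: 0.0
[ 0.57432751 -0.13848812  0.0574794 ] [-0.18894914  0.60256235  0.49189228]
```

View pics/s5.png

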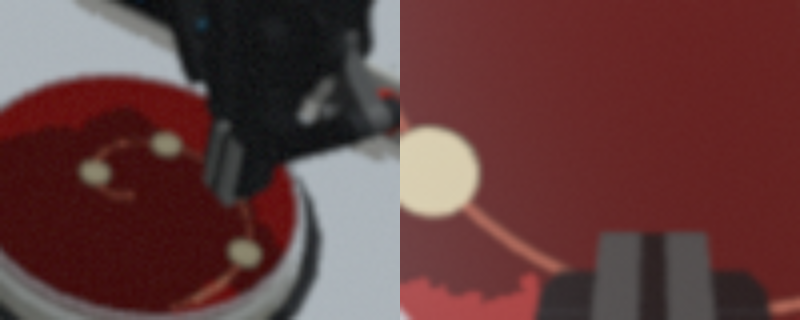

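The tip covers colony 2, and colony 1 shows unmoved at (245,253) in the side crop. I'll press.

```bash
python3 -m crank '[[1,0,0,0.001,0,0,0],[1,0,0,0.001,0,0,0],[1,0,0,0.001,0,0,0],[1,0,0,0.001,0,0,0],[1,0,0,0,0,0,0]]'; python3 -m crank '[[1,0,0,0.001,0,0,0],[1,0,0,0,0,0,0]]'
```

```text
time_s: 7.18
tcp_pos: [0.5753, -0.1386, 0.0546]
tcp_rot: [-3.142, 0.0, 2.847]
wrist_force: [0.3, -0.7, 1.0]
grip_width: 0.001
grasp_force: 0.7
time_s: 7.35
tcp_pos: [0.5753, -0.1386, 0.0536]
tcp_rot: [-3.141, 0.0, 2.847]
wrist_force: [-0.6, -0.2, 2.6]
grip_width: -0.001
grasp_force: 1.2
```

Same profile as colony 1. I'll go one more mm, release and move to colony 3.

```bash
python3 -m crank '[[1,0,0,0.001,0,0,0],[1,0,0,0,0,0,0]]'; python3 -m crank '[[1,0,0,-0.004,0,0,0],[1,0,0,-0.008,0,0,0],[1,0,0,-0.003,0,0,0],[1,0,0,0,0,0,0]]';  python3 -m crank '[[1,0.0047,0.0182,0,0,0,0],[1,0.0048,0.0181,0,0,0,0],[1,0,0,0,0,0,0],[1,0,0,0.005,0,0,0],[1,0,0,0.004,0,0,0],[1,0,0,0,0,0,0],[1,0,0,0,0,0,0]]'
```

```text
time_s: 7.52
tcp_pos: [0.5753, -0.1386, 0.0526]
tcp_rot: [-3.141, 0.0, 2.847]
wrist_force: [-0.7, -0.8, 4.4]
grip_width: -0.001
grasp_force: 1.7
time_s: 7.85
tcp_pos: [0.5759, -0.1384, 0.0687]
tcp_rot: [3.141, 0.002, 2.847]
wrist_force: [-0.2, -0.3, -0.8]
grip_width: 0.004
grasp_force: 0.0
time_s: 8.43
tcp_pos: [0.5764, -0.1018, 0.0581]
tcp_rot: [-3.141, -0.001, 2.846]
wrist_force: [-0.1, -0.0, 0.8]
grip_width: 0.002
grasp_force: 0.0
```

```bash
python3 -m crank '[[1,0,0.001,0.001,0,0,0],[1,0,0,0.001,0,0,0],[1,0,0,0.001,0,0,0],[1,0,0,0.001,0,0,0],[1,0,0,0,0,0,0]]'; python3 -m crank '[[1,0,0,0.001,0,0,0],[1,0,0,0,0,0,0]]'
```

```text
time_s: 8.85
tcp_pos: [0.5771, -0.1002, 0.0546]
tcp_rot: [-3.141, 0.0, 2.847]
wrist_force: [-0.9, 0.1, 1.0]
grip_width: -0.002
grasp_force: 0.8
time_s: 9.02
tcp_pos: [0.5771, -0.1002, 0.0536]
tcp_rot: [-3.141, 0.0, 2.847]
wrist_force: [-0.9, -0.3, 1.2]
grip_width: 0.0
grasp_force: 1.2
```

```bash
python3 -m crank '[[1,0,0,0.001,0,0,0],[1,0,0,0,0,0,0]]'; python3 -m crank '[[1,0,0,-0.004,0,0,0],[1,0,0,-0.008,0,0,0],[1,0,0,-0.003,0,0,0],[1,0,0,0,0,0,0]]';  python3 -m crank '[[1,0.0187,0,0,0,0,0],[1,0.0187,0,0,0,0,0],[1,0,0,0,0,0,0],[1,0,0,0.005,0,0,0],[1,0,0,0.004,0,0,0],[1,0,0,0,0,0,0],[1,0,0,0,0,0,0]]'
```

```text
time_s: 9.18
tcp_pos: [0.5772, -0.1002, 0.0527]
tcp_rot: [-3.141, 0.0, 2.847]
wrist_force: [0.7, -1.4, 4.4]
grip_width: 0.001
grasp_force: 1.7
time_s: 9.52
tcp_pos: [0.5776, -0.0998, 0.0687]
tcp_rot: [3.141, 0.001, 2.847]
wrist_force: [0.8, 0.4, -0.3]
grip_width: 0.003
grasp_force: 0.0
time_s: 10.1
tcp_pos: [0.5418, -0.0893, 0.0581]
tcp_rot: [-3.141, -0.0, 2.847]
wrist_force: [0.0, -0.4, 0.6]
grip_width: 0.002
grasp_force: 0.0
```

```bash
python3 - <<'E'
from h import *
p,d=optics.grab_frame("side");a=cv2.resize(p[200:280,350:450],(400,320))
p,d=optics.grab_frame("wrist");b=cv2.resize(p[180:260,260:360],(400,320))
cv2.imwrite("pics/s6.png",np.hstack([a,b]))
E
```

```text
(no output)
```

View pics/s6.png

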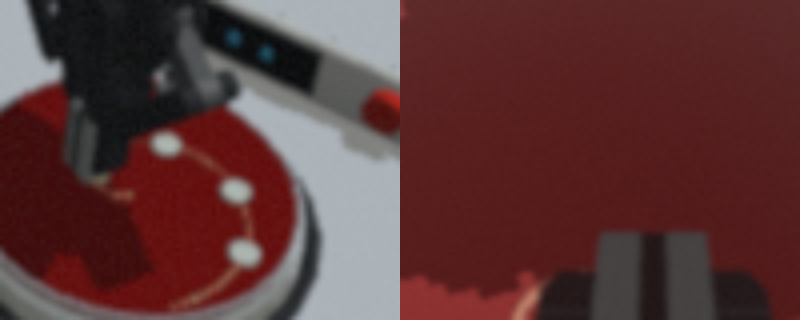

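The tip is over colony 4, at about (95,178) in the side crop, and the other three are where they were. I'll press the last one and lift away.

```bash
python3 -m crank '[[1,0,0,0.001,0,0,0],[1,0,0,0.001,0,0,0],[1,0,0,0.001,0,0,0],[1,0,0,0.001,0,0,0],[1,0,0,0,0,0,0]]'; python3 -m crank '[[1,0,0,0.001,0,0,0],[1,0,0,0,0,0,0]]';  python3 -m crank '[[1,0,0,0.001,0,0,0],[1,0,0,0,0,0,0]]'
```

```text
time_s: 10.62
tcp_pos: [0.5414, -0.0891, 0.0545]
tcp_rot: [3.142, 0.0, 2.847]
wrist_force: [0.6, -0.2, 0.7]
grip_width: 0.002
grasp_force: 0.8
time_s: 10.78
tcp_pos: [0.5414, -0.0891, 0.0536]
tcp_rot: [3.142, 0.0, 2.847]
wrist_force: [-0.4, 0.2, 2.1]
grip_width: 0.001
grasp_force: 1.2
time_s: 10.95
tcp_pos: [0.5414, -0.0891, 0.0526]
tcp_rot: [3.142, 0.0, 2.847]
wrist_force: [-1.2, 0.2, 3.5]
grip_width: 0.003
grasp_force: 1.7
```

```bash
python3 -m crank '[[1,0,0,-0.004,0,0,0],[1,0,0,-0.01,0,0,0],[1,0,0,-0.02,0,0,0],[1,0,0,-0.03,0,0,0],[1,0,0,-0.03,0,0,0],[1,0,0,-0.03,0,0,0],[1,0,0,-0.02,0,0,0],[1,0,0,0,0,0,0],[1,0,0,0,0,0,0]]'; python3 - <<'E'
from h import *
p,d=optics.grab_frame("side");c=optics.get_calibration("side");e,o=colonies(p,10)
print(ray(c,e[0],.09))
for q in o:print(np.round(q,1),ray(c,q,.091).round(4))
from rig import job_done
print(job_done())
E
```

```text
time_s: 11.7
tcp_pos: [0.5417, -0.089, 0.1982]
tcp_rot: [3.141, 0.003, 2.847]
wrist_force: [-0.2, 0.6, -0.8]
grip_width: 0.002
grasp_force: 0.0
[ 0.54274086 -0.10858001  0.09      ]
[391.2 235.7  31. ] [ 0.5766 -0.1007  0.091 ]
[373.2 242.6  33. ] [ 0.541  -0.0891  0.091 ]
[408.6 247.3  35. ] [ 0.5753 -0.138   0.091 ]
[410.7 262.7  39. ] [ 0.5493 -0.1599  0.091 ]
the job is handed in; nothing more can be done
None
```

I pressed the four colonies once each, in order from the rim inward, with full release between presses, and handed the job in at about 12 s. Contact force and travel (about 3.4 N and 2.4 mm) say each press counted, the dish has not moved, and the arm is lifted clear.

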